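# Reset the skiver's control box and hold its cover plate ready for screwing

### The arm

A 6-joint arm with a two-finger parallel gripper is mounted at the origin on the work surface. World frame = base frame: x ahead of the robot, y to its left, z up, the work surface at z = 0. Lengths are in mm, angles in rad, forces in N, time in s.
With the tool pointing down it reaches from about 300 to 750 mm from the base axis. Payload 8.5 kg.
Tool frame: the origin (TCP) lies on the centre line of the jaws, within the pads' length; the fingertips stand 22 mm ahead of it and the grasp point (between the pads) lies 3 mm ahead of it; z points along the fingers, y is the line along which they close (so a half turn about z gives the same grasp; the last joint's range is limited). The gripper opens to 85 mm and grips with 20 to 120 N. Pads are 22 mm wide; open, the fingers measure 114 mm over their backs; the gripper's body (76 mm by 85 mm) begins 54 mm behind the grasp point. The pads swing forward as they close: fully open they stand 13 mm farther back than shut.
Start: joints at [0.908, 0.381, 1.297, -0, 1.464, -0.215], TCP at [238.13, 495.757, 253.322] pointing down, gripper open.
Joint ranges: [-3.11, 3.11], [-0.89, 2.33], [0.22, 2.48], [-1.42, 4.56], [0.17, 2.85], [-2.88, 2.88]. Speed limits (rad/s): [2.39, 2.39, 3.14, 3.14, 3.14, 3.14].

### API

Orientations are given as [roll, pitch, yaw] about the fixed x, y, z axes, in that order (R = Rz(yaw) Ry(pitch) Rx(roll)).
In Python, from workcell import robot, gripper_to, kinematics, cams, job, nets, sensors gives the robot as it stands. Calls block until the motion is done:
- robot.movep(position, orientation): joint-space move of the TCP to a pose.
- robot.move_straight(position, velocity=150, attitude=None, contact_N=None): straight line of the TCP; attitude=None keeps the orientation; velocity is the mean speed in mm/s. With contact_N (N) it stops when the force on the tool has changed by that much, and returns True; else False.
- robot.goto_joints(angles): joint-space move.
- gripper_to(opening, squeeze=None): finger opening in mm; squeeze is the grip in N (None keeps the last); returns when the fingers have stopped.
- robot.sleep(seconds).
- kinematics.ik(position, orientation): joint angles nearest the present ones, or None.
- cams.capture(name): name is "side" or "top" or "wrist"; returns the picture (420x560x3 uint8, red, green, blue); there is no depth.
- cams.camera_model(name): a dict with "intrinsics" (3x3 intrinsics, pixels), "k1" (the pictures are not rectified: a ray, as slopes to the right and down, at radius r is drawn at 1 + k1 r^2 times it, then the intrinsics apply), "R" (3x3) and "t" (3): a world point X has camera coordinates R X + t. Camera axes: x right, y down, z forward; pixel columns grow to the right and rows downward; lengths in mm; the calibration is good to about 2 mm. A picture is of the moment at which its call begins: read the wrist's pose just before it. camera_model takes no time and is no camera call; for the wrist camera it gives the pose at the moment of the call.
A pose or a line that the arm cannot do raises robot.Unreachable and nothing moves.
- job.finish_job(): hands the job in; it is judged then, once.
Trained networks look in the newest picture that a camera, given by its name, has taken for a name from the list of things; names that differ only in an ending like _2 or _b are one class to them, and where a whole thing is asked for, a point or a joint stands for the part that bears it (a point fixed in the world has none). Each returns a list of dicts, best first, with "score" (0 to 1); they miss things now and then, are a little off and sometimes report something else, mostly with a low value. They report only what shows in the picture. A call takes as long as a camera call.
- nets.trace(label, camera): "region" (420x560 bool, what is visible of it) and "point" ([column, row] in pixels, amid what is visible of it).
Readings, each from a call of its own:
- sensors.current_clock(): time.
- sensors.current_joints(): joint angles.
- sensors.current_qvel(): joint speeds.
- sensors.current_effort(): joint torques, N m.
- sensors.current_ee_pos(): TCP position.
- sensors.current_tool_rot(): TCP orientation.
- sensors.current_wrist_force(): force on the tool from outside, world axes, zero at the start.
- sensors.current_ft_torque(): the same for the moment, N m.
- sensors.current_grip_width(): finger opening in mm.
- sensors.current_finger_force(): force on a finger pad.
Only numpy, scipy, OpenCV 4.12 (cv2) and the standard library are available. Lean on these libraries where they do the work, as an engineer would, in place of code of your own. Each camera call takes 0.05 s, during which the arm holds its last target. There are 200 camera calls.

### The job

Take the stylus from its wooden holder, push the small recessed reset button inside the open control box fully down with the stylus tip and keep it down for a moment, then stand the stylus back in its holder and let go of it. Then lift the cover plate by its handle and hold it level, hovering about a centimetre above the rim of the box without touching it, each of its three holes centred over the matching threaded hole so that the screws could be dropped in; the program finishes while still holding the plate there, quite still. Leave the other things on the bench where they are.

Things in the scene. Friction and masses are not known exactly. Their poses are not given: they have to be found in the camera images.
- box: open-topped grey metal control box fixed to the bench, 170 (its x) x 120 (y) x 60 mm high, walls 6 mm thick; origin at the centre of its underside, z up, so its rim is at z = 60 mm. Inside, three round 20 mm bosses rise to rim height with a 6 mm threaded hole each: two at the -x end, one in the middle of the +x end. Nothing inside stands higher than the rim.
- thread0 (a point): mouth of threaded hole 0 at rim height (60 mm above the bench), at (-70, -42) mm (x, y) in the box's frame
- thread1 (a point): mouth of threaded hole 1 at rim height (60 mm above the bench), at (-70, +42) mm (x, y) in the box's frame
- thread2 (a point): mouth of threaded hole 2 at rim height (60 mm above the bench), at (+70, 0) mm (x, y) in the box's frame
- bore (a point): centre of the mouth of the black upright tube (28 mm outside, 16 mm bore) that surrounds the reset button; 48 mm above the bench, at (18, 30) mm in the box's frame. The button's white flat top, 13 mm across, lies 6 mm below this point when released.
- reset (a joint): travel of the reset button, m: 0 released, 0.005 fully down; it moves straight down against a spring of about 1.2 N at the start and 4 N at the stop, and springs back. Only a thin tool fits into its tube.
- holder: wooden block 60 x 60 x 72 mm high fixed to the bench, an upright 16 mm hole through its middle; origin at the centre of its underside
- holder_hole (a point): centre of the mouth of the holder's hole, on its top face, 72 mm above the bench
- stylus: stylus, 136 mm long, 60 g, standing upright in the holder; origin at its tip, z along it to the handle. Steel shaft 7 mm thick and blunt from 0 to 65 mm, brass disc 28 mm across from 65 to 70 mm, round wooden handle 16 mm thick from 70 to 136 mm. In the holder the disc rests on the holder's top, so the tip is 7 mm above the bench.
- plate: aluminium cover plate 160 (x) x 110 (y) x 4 mm, about 0.25 kg, lying flat on the bench; origin at the centre of its underside, z up. Three through holes of 12 mm in the pattern of the box's threaded holes: two at the -x end, one at the +x end, so it fits one way round only, when its x axis points along the box's x axis.
- hole0 (a point): centre of the plate's hole 0 on its underside, at (-70, -42) mm in the plate's frame; belongs over thread0
- hole1 (a point): centre of the plate's hole 1 on its underside, at (-70, +42) mm in the plate's frame; belongs over thread1
- hole2 (a point): centre of the plate's hole 2 on its underside, at (+70, 0) mm in the plate's frame; belongs over thread2
- handle (a point): middle of the plate's black bar handle, above the plate's centre and 34 mm above its underside: a bar 80 mm long along the plate's x, 12 mm wide (y) and 12 mm high, on two thin posts at x = -34 and +34 mm
- screwdriver: a bystander, to be left where it is: screwdriver lying near the robot, 190 mm long, origin under its middle
- phone: a bystander, to be left where it is: black phone lying flat, 145 x 70 x 9 mm, origin under its centre
- weight: a bystander, to be left where it is: round steel pattern weight, 54 mm across, 50 mm high, origin under its centre
- tape: a bystander, to be left where it is: roll of tape lying flat, 84 mm across, 25 mm high, origin under its centre
- jar: a bystander, to be left where it is: glass jar with a lid, 56 mm across, 70 mm high, origin under its centre
- spool: a bystander, to be left where it is: thread spool standing, 40 mm across, 50 mm high, origin under its centre

How it is judged (in metres and radians):
On the way, in this order (a step that is already met when the one before it is completed fails the run):
1. the reset button is held fully down by the gripped stylus (value of joint reset above 0.004 m and contact force between stylus and box above 1 N and contact force between the fingers and stylus above 1 N), for 0.2 s.
2. the stylus stands in its holder again, let go (horizontal distance between stylus and holder_hole below 0.008 m and z of stylus in the frame of holder between 0.003 and 0.012 m and angle between stylus's own z axis and vertical below 0.12 rad and contact force between the fingers and stylus below 0.1 N), for 0.2 s.
At the end, for the whole second after the job is handed in: Fingers hold the plate still, level within 0.08 rad, underside 2-20 mm above the box rim, every hole within 3.5 mm horizontally of its thread, box untouched; stylus upright in its holder (within 8 mm of the hole axis, disc down), let go; button sprung back (all of step 2 and horizontal distance between hole0 and thread0 below 0.0035 m and horizontal distance between hole1 and thread1 below 0.0035 m and horizontal distance between hole2 and thread2 below 0.0035 m and z of hole0 in the frame of box between 0.062 and 0.08 m and z of hole1 in the frame of box between 0.062 and 0.08 m and z of hole2 in the frame of box between 0.062 and 0.08 m and angle between plate's own z axis and vertical below 0.08 rad and linear speed of plate below 0.02 m/s and contact force between the fingers and plate above 1 N and contact force between plate and box below 0.1 N and value of joint reset below 0.001 m); the arm keeps its last pose, push and grip.
It fails at once if another thing on the bench was disturbed (moved more than 30 mm) (distance of any of screwdriver, phone, weight, tape, jar, spool from where it was at the start of the episode above 0.03 m).
It also fails if it takes over 67 s, if anything falls off the work surface, if the arm or the gripper's body presses on something with over 40 N, if the wrist force passes 120 N, or if a joint passes its speed limit or range.

## Working session

There is one attempt and no reset: what is moved stays moved. The work goes in short steps, each a Python script; the robot and the scene stay as the last script left them, time stands still between calls to the robot, and variables do not carry over. Pictures are saved under pics/ and viewed, at most 10 in all, crops included, and the job is handed in when it is done.

```bash
ls; mkdir -p pics; python3 - <<'E'
from workcell import robot, gripper_to, kinematics, cams, job, nets, sensors
import cv2, numpy as np
ims=[]
for c in ["top","side"]:
    im=cams.capture(c); cv2.imwrite(f"pics/{c}0.png",im[:,:,::-1])
    m=cams.camera_model(c); print(c,np.round(m["intrinsics"],1).tolist(),m["k1"],np.round(m["R"],3).tolist(),np.round(m["t"],1).tolist())
    for n in ["box","holder","stylus","plate","handle","jar","weight","tape","spool","phone","screwdriver"]:
        r=nets.trace(n,c); print(n,[(round(d["score"],2),np.round(d["point"]).tolist(),int(d["region"].sum())) for d in r[:3]])
print(sensors.current_clock())
E
```

```text
pics
top [[417.3, 0.0, 282.7], [0.0, 417.3, 208.1], [0.0, 0.0, 1.0]] 0.03274491310989006 [[0.047, -0.999, 0.002], [-0.977, -0.046, -0.207], [0.206, 0.008, -0.978]] [71.4, 606.6, 1071.6]
box [(0.64, [296.0, 233.0], 2799)]
holder [(0.83, [229.0, 239.0], 565), (0.68, [431.0, 258.0], 2209), (0.16, [296.0, 153.0], 1159)]
stylus [(0.52, [226.0, 235.0], 109)]
plate [(0.88, [428.0, 257.0], 2286)]
handle [(0.68, [432.0, 257.0], 2171)]
jar [(0.3, [133.0, 234.0], 230)]
weight [(0.53, [250.0, 170.0], 312), (0.37, [296.0, 152.0], 1063)]
tape [(0.87, [394.0, 162.0], 369)]
spool [(0.5, [131.0, 235.0], 248)]
phone [(0.87, [298.0, 155.0], 1137)]
screwdriver [(0.77, [320.0, 280.0], 448), (0.74, [430.0, 255.0], 2221), (0.4, [298.0, 229.0], 2968)]
side [[542.7, 0.0, 276.2], [0.0, 542.7, 210.5], [0.0, 0.0, 1.0]] -0.12378306958122126 [[-0.946, -0.324, -0.002], [-0.191, 0.562, -0.804], [0.262, -0.761, -0.594]] [576.1, 144.2, 1332.7]
box [(0.85, [292.0, 228.0], 3112)]
holder [(0.92, [274.0, 284.0], 946)]
stylus [(0.75, [278.0, 256.0], 219)]
plate [(0.59, [340.0, 168.0], 1061), (0.56, [290.0, 226.0], 3288)]
handle [(0.71, [343.0, 165.0], 990)]
jar [(0.56, [239.0, 181.0], 483)]
weight [(0.92, [210.0, 253.0], 424)]
tape [(0.91, [259.0, 167.0], 394), (0.46, [343.0, 165.0], 1001)]
spool [(0.9, [237.0, 370.0], 561)]
phone [(0.79, [208.0, 220.0], 907)]
screwdriver [(0.6, [346.0, 228.0], 233), (0.21, [292.0, 226.0], 3240)]
1.2
```

View pics/top0.png

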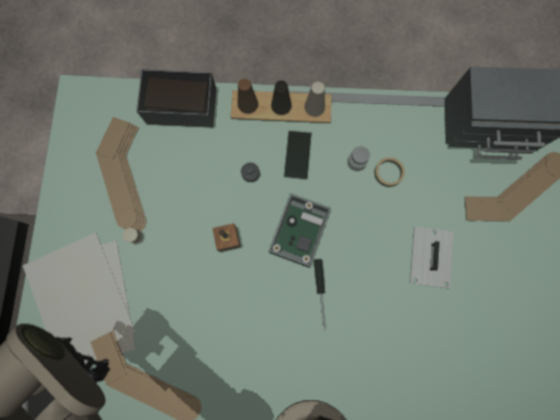

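View pics/side0.png

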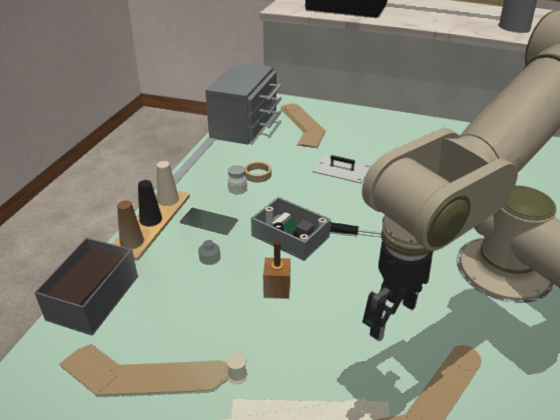

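```bash
cat > h.py <<'E'
from workcell import robot, gripper_to, kinematics, cams, job, nets, sensors
import cv2, numpy as np
def ray(m,uv):
    K=np.array(m["intrinsics"]); d=np.array([m["k1"],0,0,0,0],float)
    s=cv2.undistortPoints(np.array([[uv]],float),K,d)[0,0]
    R=np.array(m["R"]); t=np.array(m["t"])
    return -R.T@t, R.T@np.array([s[0],s[1],1])
def at_z(m,uv,z):
    o,d=ray(m,uv); return o+d*(z-o[2])/d[2]
def proj(m,X):
    K=np.array(m["intrinsics"]); d=np.array([m["k1"],0,0,0,0],float)
    return cv2.projectPoints(np.atleast_2d(np.array(X,float)),cv2.Rodrigues(np.array(m["R"]))[0],np.array(m["t"],float),K,d)[0][:,0]
def boxpts(c,yaw,P):
    P=np.atleast_2d(np.array(P,float)); C,S=np.cos(yaw),np.sin(yaw)
    return np.c_[c[0]+C*P[:,0]-S*P[:,1], c[1]+S*P[:,0]+C*P[:,1], P[:,2]]
E
python3 - <<'E'
from h import *
m=cams.camera_model("top")
for n,uv,z in [("holder",(227,232),72),("boss2",(309,206),60),("b0",(277,248),60),("b1",(306,259),60),("bore",(292,222),48),("handle",(435,257),40),("tape",(390,172),25),("jar",(360,155),70),("spool",(131,235),50),("weight",(250,172),50),("phone",(298,155),9),("sdtip",(324,328),5),("sdh",(319,263),20),
 ("pc",(415,229),4),("pc",(452,231),4),("pc",(449,288),4),("pc",(412,282),4)]:
    print(n,at_z(m,uv,z).round())
w=cams.camera_model("wrist"); R=np.array(w["R"]); print(w["intrinsics"],w["k1"],(-R.T@np.array(w["t"])).round(1),R.round(3).tolist(),sensors.current_ee_pos(),sensors.current_tool_rot())
E
```

```text
holder [529. 245.  72.]
boss2 [613.  29.  60.]
b0 [494. 110.  60.]
b1 [468.  32.  60.]
bore [568.  73.  48.]
handle [ 492. -317.   40.]
tape [ 731. -201.   25.]
jar [ 762. -107.   70.]
spool [512. 506.  50.]
weight [704. 196.  50.]
phone [775.  63.   9.]
sdtip [291. -26.   5.]
sdh [462.  -7.  20.]
pc [ 572. -276.    4.]
pc [ 572. -379.    4.]
pc [ 413. -365.    4.]
pc [ 424. -265.    4.]
[[290.3270478    0.         280.39691247]
 [  0.         290.3270478  206.4537726 ]
 [  0.           0.           1.        ]] -0.0025258236794101106 [178.3 526.4 374.5] [[0.433, 0.901, 0.001], [0.869, -0.418, 0.266], [0.24, -0.114, -0.964]] [238.11786874 495.7561763  253.3118347 ] [-3.14156526e+00  6.58343329e-06  2.69383590e+00]
```

```bash
python3 - <<'E'
from h import *
import pickle
for i,(p,y) in enumerate([((500,150,230),np.pi-.3),((492,-317,180),np.pi)]):
    robot.movep(list(p),[np.pi,0,y]); robot.sleep(.3)
    m=cams.camera_model("wrist"); im=cams.capture("wrist")
    cv2.imwrite(f"pics/w{i}.png",im[:,:,::-1]); pickle.dump(m,open(f"w{i}.pkl","wb"))
    print(sensors.current_clock(),sensors.current_joints().round(2) if hasattr(sensors.current_joints(),'round') else sensors.current_joints())
    for n in ["box","holder","stylus","plate"]:
        for d in nets.trace(n,"wrist")[:1]: print(n,d["score"],d["point"],d["region"].sum())
E
python3 -c "
import cv2
for i in (0,1): cv2.imwrite(f'pics/w{i}b.png',cv2.resize(cv2.imread(f'pics/w{i}.png'),(800,600),interpolation=cv2.INTER_CUBIC))"
```

```text
3.15 [ 0.07  0.35  1.42 -0.    1.38 -1.21]
box 0.72 [214.3, 239.7] 14707
holder 0.88 [373.2, 176.2] 3814
stylus 0.79 [396.1, 197.4] 1288
plate 0.61 [0.6, 320.8] 166
5.4167 [-0.77  0.5   1.32  0.    1.32 -2.35]
box 0.61 [547.0, 286.7] 1584
plate 0.56 [275.2, 191.1] 15100
```

View pics/w0b.png

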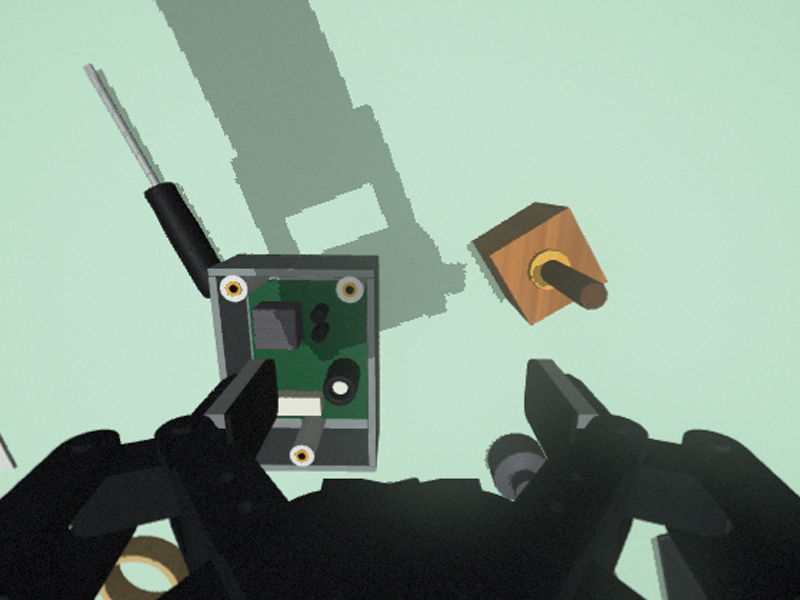

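View pics/w1b.png

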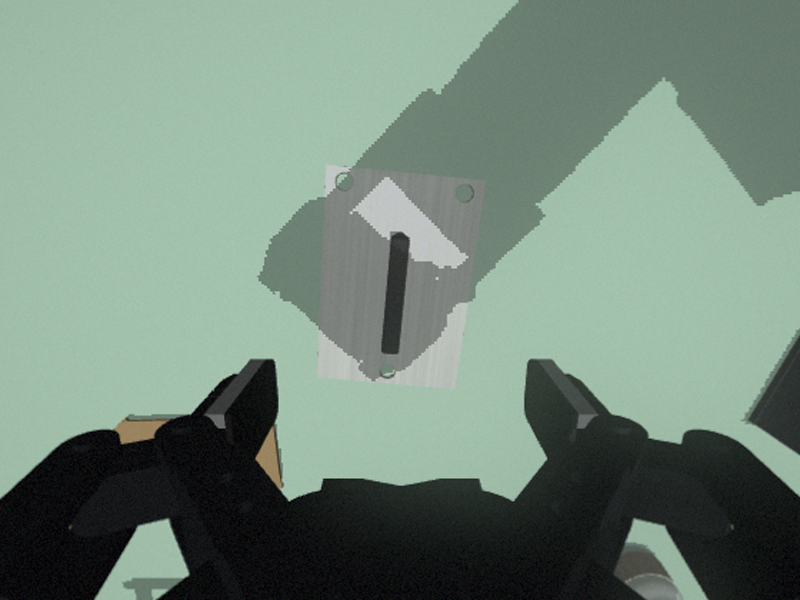

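```bash
cat > fit.py <<'E'
from h import *
import pickle
from scipy.optimize import least_squares
s=1/1.42857
def fit(m,L,uv,c0):
    uv=np.array(uv,float)
    r=least_squares(lambda p:(proj(m,boxpts(p[:2],p[2],L))-uv).ravel(),c0)
    return r.x,r.fun
B=[(-70,-42,60),(-70,42,60),(70,0,60)]
E
python3 - <<'E'
from fit import *
m=pickle.load(open("w0.pkl","rb")); g=cv2.imread("pics/w0.png")
hsv=cv2.cvtColor(g,cv2.COLOR_BGR2HSV)
uv=[]
for z in [(233,289),(350,289),(302,456)]:
    u,v=int(z[0]*s),int(z[1]*s); k=11
    p=hsv[v-k:v+k+1,u-k:u+k+1].astype(int); w=((p[...,1]>90)&(p[...,0]<30)) ; yy,xx=np.nonzero(w)
    uv.append((u-k+xx.mean(),v-k+yy.mean())); print(uv[-1],w.sum(),np.array(z)*s)
for U in (uv,[(233*s,289*s),(350*s,289*s),(302*s,456*s)]):
    x,f=fit(m,B,U,[545,60,-.3]); print("box",x.round(3),f.round(2))
    print(" bore pred zoom px",proj(m,boxpts(x[:2],x[2],[(18,30,42)]))/s, "rim corners",(proj(m,boxpts(x[:2],x[2],[(-85,-60,60),(-85,60,60),(85,60,60)]))/s).round().tolist())
print("disc",at_z(m,(549*s,270*s),77),"top",at_z(m,(594*s,295*s),143))
for d in nets.trace("holder","side")[:1]:pass
m=pickle.load(open("w1.pkl","rb"))
x,f=fit(m,[(-70,-42,4),(-70,42,4),(70,0,4),(-40,0,40),(40,0,40)],np.array([(344,182),(465,193),(387,371),(399,237),(390,350)])*s,[492,-317,-.08]); print("plate",x.round(3),f.round(2))
print("corners",(proj(m,boxpts(x[:2],x[2],[(-80,-55,4),(-80,55,4),(80,55,4),(80,-55,4)]))/s).round().tolist())
# top camera check
t=cams.camera_model("top")
x,f=fit(t,B,[(277,248),(306,259),(309,206)][0:0] or [(306,259),(277,248),(309,206)][::1],[545,60,-.3]); print("box top",x.round(3),f.round(2))
E
```

```text
(np.float64(163.10526315789474), np.float64(201.55263157894737)) 76 [163.1001631 202.3002023]
(np.float64(244.5483870967742), np.float64(202.38709677419354)) 62 [245.000245  202.3002023]
(np.float64(211.0392156862745), np.float64(318.5686274509804)) 51 [211.4002114 319.2003192]
box [ 5.52017e+02  5.26390e+01 -3.10000e-01] [ 0.17  0.08 -0.16  0.06 -0.01 -0.2 ]
 bore pred zoom px [[339.54182588 386.88544173]] rim corners [[206.0, 267.0], [374.0, 269.0], [375.0, 471.0]]
box [ 5.52568e+02  5.28400e+01 -3.06000e-01] [ 0.35 -0.09 -0.49  0.44  0.16 -0.48]
 bore pred zoom px [[340.06521272 387.28495235]] rim corners [[206.0, 268.0], [374.0, 270.0], [376.0, 471.0]]
disc [521.67512058 250.6546125   77.        ] top [521.15860745 251.40761504 143.        ]
plate [ 4.99538e+02 -3.18742e+02 -9.20000e-02] [-0.17 -0.95 -0.49 -0.54  0.19 -0.41  0.87 -0.47 -0.44  2.52]
corners [[326.0, 164.0], [485.0, 179.0], [455.0, 388.0], [316.0, 376.0]]
box top [ 5.47022e+02  4.95580e+01 -3.12000e-01] [ 0.19  0.23 -0.37  0.13  0.17 -0.39]
```

```bash
python3 - <<'E'
from fit import *
A=[np.pi,0,np.pi-.3]
robot.movep([521.5,251,235],A)
robot.move_straight([521.5,251,119],velocity=100)
gripper_to(5,squeeze=60)
print(sensors.current_grip_width(),sensors.current_finger_force(),sensors.current_ee_pos(),sensors.current_clock())
p=sensors.current_ee_pos()
robot.move_straight([521.5,251,205],velocity=120)
b=boxpts((552,52.6),-.31,[(18,30,48)])[0]; print(b)
robot.move_straight([b[0],b[1],205],velocity=150)
robot.move_straight([b[0],b[1],178],velocity=80)
robot.sleep(.3)
m=cams.camera_model("wrist"); im=cams.capture("wrist"); pickle.dump(m,open("w2.pkl","wb"))
cv2.imwrite("pics/w2.png",im[:,:,::-1]); print(sensors.current_clock(),sensors.current_grip_width(),sensors.current_wrist_force())
print("exp tip px",proj(m,[b[0],b[1],178-112]),"bore px",proj(m,b))
u,v=proj(m,b)[0]; u,v=int(u),int(v)
c=im[max(0,v-75):v+75,u-100:u+100,::-1]; print(u-100,max(0,v-75)); cv2.imwrite("pics/w2c.png",cv2.resize(c,None,fx=4,fy=4,interpolation=cv2.INTER_CUBIC))
E
```

```text
14.392239463121403 58.37799668312073 [521.43398222 251.00609128 118.9233351 ] 9.6833
[578.29376335  75.67895164  48.        ]
12.7583 14.710252899273634 [ 0.98017263 -0.72006901 -1.5544305 ]
exp tip px [[278.03888746 209.11771041]] bore px [[278.17241973 203.58579207]]
178 128
```

View pics/w2c.png

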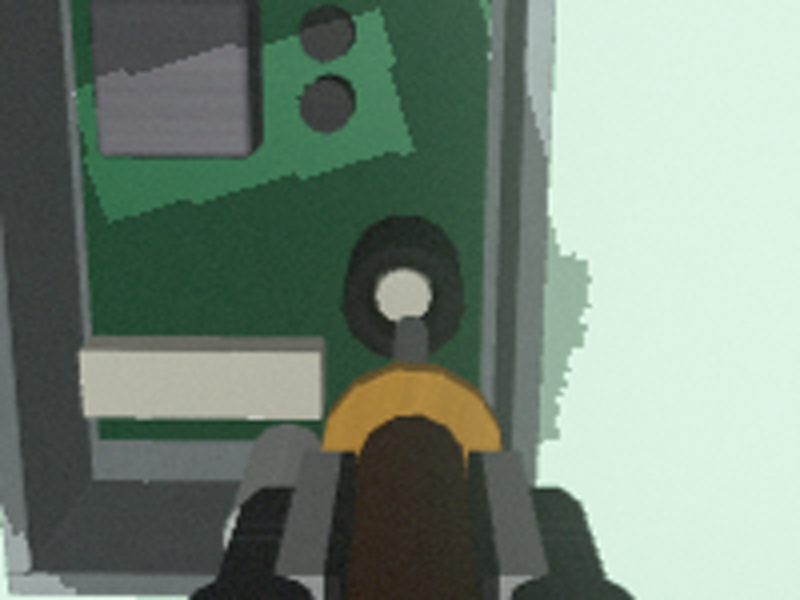

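```bash
python3 - <<'E'
from fit import *
m=pickle.load(open("w2.pkl","rb"))
b=boxpts((552,52.6),-.31,[(18,30,48)])[0]
d=at_z(m,(278.75,202.5),48)-at_z(m,(280.75,211.3),66); print("delta",d)
x,y=b[:2]+d[:2]
f0=sensors.current_wrist_force()
robot.move_straight([x,y,178],velocity=60)
robot.move_straight([x,y,164],velocity=60)
r=robot.move_straight([x,y,156],velocity=25,contact_N=3)
print(r,sensors.current_ee_pos(),sensors.current_wrist_force()-f0)
if not r:
    r=robot.move_straight([x,y,146],velocity=15,contact_N=8)
    robot.sleep(.5)
    print(r,sensors.current_ee_pos(),sensors.current_wrist_force()-f0,sensors.current_clock(),sensors.current_grip_width())
E
```

```text
delta [ -3.29732841  -0.81185737 -18.        ]
False [574.97684618  74.87464238 155.89497844] [-0.29166377  0.67426052  1.11719262]
True [575.27523364  74.84490542 148.62131225] [-0.74205198  0.34499156  6.46084655] 14.9 14.115304111011445
```

```bash
python3 - <<'E'
from fit import *
p=sensors.current_ee_pos()
robot.move_straight([p[0],p[1],205],velocity=100)
robot.move_straight([521.43,251,205],velocity=150)
r1=robot.move_straight([521.43,251,175],velocity=60,contact_N=6)
r=robot.move_straight([521.43,251,118.5],velocity=50,contact_N=6) if not r1 else None
print(r1,r,sensors.current_ee_pos(),sensors.current_wrist_force())
if not r1 and sensors.current_ee_pos()[2]<121:
    gripper_to(60); robot.sleep(.2)
    print(sensors.current_finger_force(),sensors.current_grip_width())
    robot.move_straight([521.43,251,215],velocity=120)
    robot.move_straight([470,180,215],velocity=150)
    robot.sleep(.2)
    m=cams.camera_model("wrist"); im=cams.capture("wrist"); cv2.imwrite("pics/w3.png",im[:,:,::-1]);pickle.dump(m,open("w3.pkl","wb"))
    cv2.imwrite("pics/w3b.png",cv2.resize(im[:,:,::-1],(800,600)))
print(sensors.current_clock())
E
```

```text
False True [521.30657309 250.9319138  118.80016009] [0.09809902 0.13319781 5.07113906]
0.0 60.18268356016578
21.375
```

View pics/w3b.png

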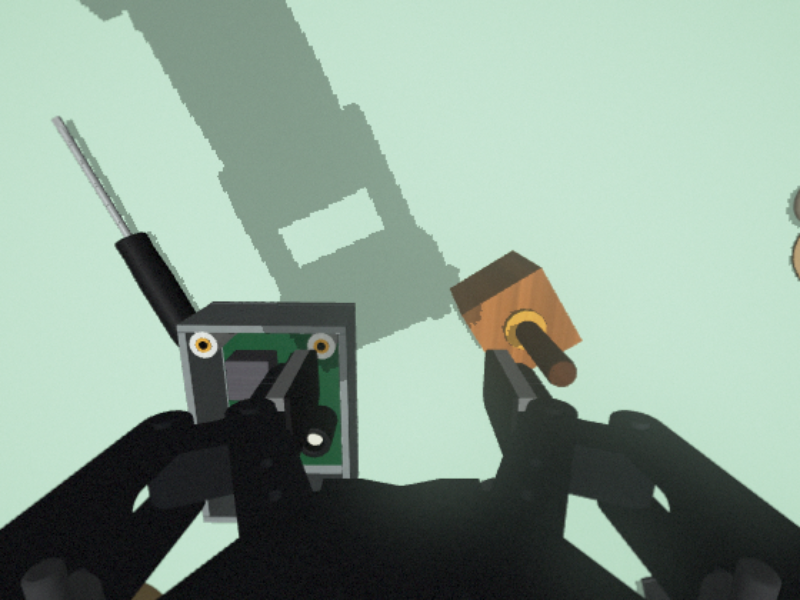

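```bash
python3 - <<'E'
from fit import *
y0=-.092; A=[np.pi,0,np.pi+y0]
robot.movep([496.6,-320.5,160],A)
r=robot.move_straight([496.6,-320.5,37],velocity=80,contact_N=10); print(r,sensors.current_ee_pos())
if not r:
    gripper_to(2,squeeze=100)
    print(sensors.current_grip_width(),sensors.current_finger_force(),sensors.current_ee_pos())
    robot.move_straight([496.6,-320.5,150],velocity=80)
    print(sensors.current_grip_width(),sensors.current_wrist_force(),sensors.current_ft_torque())
    robot.move_straight([548.7,51.8,150],velocity=120,attitude=[np.pi,0,np.pi-.31])
    robot.move_straight([548.7,51.8,113],velocity=50)
    robot.sleep(.4)
    m=cams.camera_model("wrist"); im=cams.capture("wrist"); cv2.imwrite("pics/w4.png",im[:,:,::-1]);pickle.dump(m,open("w4.pkl","wb"))
    t=cams.capture("top"); cv2.imwrite("pics/t4.png",t[:,:,::-1])
    P=[(-70,-42,76),(-70,42,76),(70,0,76),(-70,-42,80),(-70,42,80)]
    print(proj(m,boxpts((548.7,51.8),-.31,P)).round(1))
    cv2.imwrite("pics/w4b.png",cv2.resize(im[70:370,80:480,::-1],None,fx=2,fy=2,interpolation=cv2.INTER_CUBIC))
print(sensors.current_clock())
E
```

```text
False [ 496.78423644 -320.66000443   37.44490668]
10.42073587113403 97.91503429412842 [ 496.64898913 -320.55126272   37.36745868]
9.82629074088591 [ 0.01960399  0.84271657 -3.01329818] [ 0.02915124 -0.00019385  0.00215074]
[[196.5 120.3]
 [357.1 120.3]
 [277.5 344.4]
 [194.4 120.2]
 [359.1 120.2]]
31.6417
```

View pics/w4b.png

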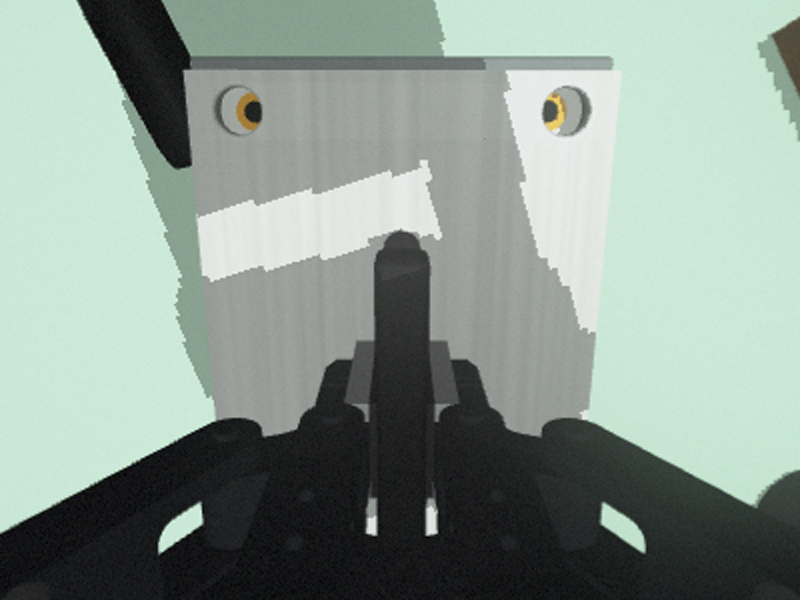

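```bash
python3 - <<'E'
from fit import *
m=pickle.load(open("w4.pkl","rb")); 
z=79.6
h=np.array([at_z(m,p,z) for p in [(199.5,125),(363.5,125.5)]]); t=np.array([at_z(m,p,60) for p in [(207,125.5),(354.5,126)]])
for a in (h,t):
    v=a[1]-a[0]; print(a.round(1).tolist(),np.linalg.norm(v[:2]).round(2),"yaw",np.arctan2(-v[0],v[1]).round(4))
print((t-h)[:,:2])
# tool y column offset check: fingers/handle centre
im=cv2.imread("pics/w4.png"); cv2.imwrite("pics/w4z.png",np.hstack([cv2.resize(im[105:145,u:u+40],None,fx=10,fy=10,interpolation=cv2.INTER_CUBIC) for u in (182,340)]))
E
```

```text
[[472.2, 34.7, 79.6], [498.1, 114.8, 79.6]] 84.19 yaw -0.3129
[[472.1, 33.7, 60.0], [498.4, 114.9, 60.0]] 85.35 yaw -0.3132
[[-0.09226353 -0.93719565]
 [ 0.29106704  0.15486393]]
```

View pics/w4z.png

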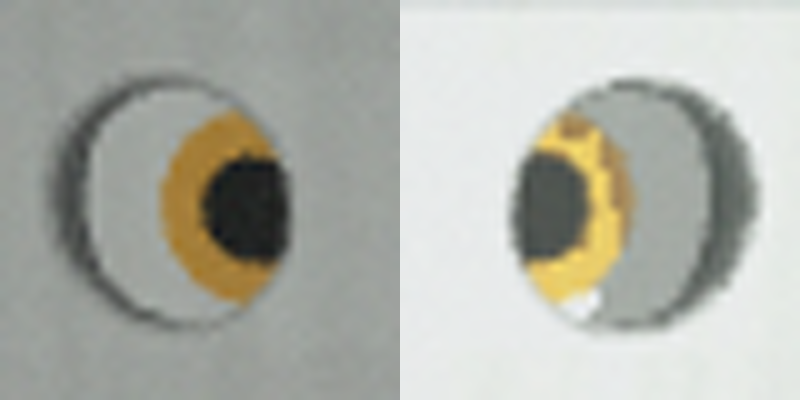

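```bash
python3 - <<'E'
from fit import *
r=robot.move_straight([548.8,51.3,108],velocity=20,contact_N=8)
robot.sleep(.8)
print(r,sensors.current_ee_pos(),sensors.current_tool_rot(),sensors.current_wrist_force(),sensors.current_finger_force(),sensors.current_clock())
m=cams.camera_model("wrist"); im=cams.capture("wrist")[:,:,::-1]
cv2.imwrite("pics/w5z.png",np.hstack([cv2.resize(im[100:150,u:u+50],(400,400),interpolation=cv2.INTER_CUBIC) for u in (177,337)]))
E
```

```text
False [548.80060621  51.29596711 107.99615912] [-3.14158979e+00 -2.34010972e-05  2.83156673e+00] [ 0.25513902  0.59300212 -2.34832008] 97.4540627002716 32.8417
```

View pics/w5z.png

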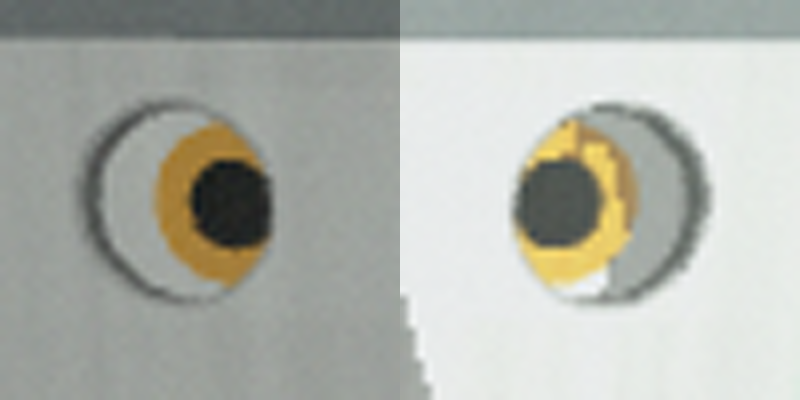

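Both holes show their threads displaced symmetrically inward, by about 59 and 53 px in the 8x crop. That is ordinary parallax, so the plate is centred and I'm handing the job in.

```bash
python3 -c "
from workcell import job
print(job.finish_job())"
```

```text
the job is handed in; nothing more can be done
None
```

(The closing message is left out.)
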